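Power up the marble booth's shelf light

TASK

The shelf light needs its loaded battery pack: lift the two look-alike packs in turn to feel which is heavier, and stand the heavier one upright in the open battery bay; the lighter one stays upright on the counter. Then slide the little white switch in the recessed slot of the sloping box fully over to the end with the steel dot, without leaning hard on the box, and leave the mug, dish and vial on the shelf as they are.

Things in the scene. Friction and masses are not known exactly. Their poses are not given: they have to be found in the camera images.
- unit: zinc shelf, switch box and battery bay, one fixed piece; origin on the counter, z up; its yaw is 1.0 to 1.4 rad, so its -x side faces the robot's right. Grey switch box under the shelf: flat face 122 mm up the slope x 150 mm (unit y -75 to 75), rising towards unit +x at 35 degrees from x -90, z 20 mm to x 10, z 90 mm; its outward normal is (-sin35, 0, cos35) in the unit's frame.
- board_edge (a point): middle of the lower front edge of the zinc board above the switch box, at (-28, -60, 165) mm in the unit's frame; the board is 8 mm thick, 260 mm along unit y, 158 mm deep behind this edge. The edge is only 12 mm behind the slot's centre: a vertical gripper cannot stand over the slot; come in square to the face. On the board's rear: magnetic strip with bearings and scoop, fixed.
- bay (a point): centre of the inner floor of the battery bay, a black open tray fixed to the unit, at (-90, 140, 4) mm in the unit's frame, axes as the unit's. Inside 80 mm (unit x) x 52 mm (unit y); walls 4 mm thick, rising 10 mm above the inner floor. The pack stands in it upright, its 64 mm length along unit x. Open above.
- slot (a point): centre of the switch slot at the level of the sloping face, at (-40, -20, 55) mm in the unit's frame; axes as the unit's (not tilted). The slot is a recess 60 mm long along unit y, 26 mm wide up the slope, 8 mm deep square to the face. A steel dot is on the face just beyond its +y end (on).
- slider (a point): centre of the top of the white switch slider, 0.5 mm below the face; it is 8 mm long (unit y), 22 mm wide (up the slope) and reaches down to within 1 mm of the slot's floor. Off, its centre is 10 mm to the +y side of the slot's centre; on, 24 mm. On its -y side the slot is open over at least 36 mm for a fingertip to push it towards +y.
- switch (a joint): travel of the switch slider towards unit +y (towards the steel dot): 0 off, 0.014 m fully on against a stop; starts within 0.003 of off. It moves with about 1.5 N and stays where it is left.
- pack_1: one of two identical-looking closed battery packs, black box 64 x 36 x 40 mm (x, y, z); origin: centre of its underside, z up, x along the 64 mm length (ends alike: may go either way round). One, with cells in it, weighs 0.28 to 0.43 kg, the empty one 0.07 to 0.16 kg; this shows only when lifted. They start upright on the counter, to the robot's right of the shelf, in either order.
- pack_2: one of two identical-looking closed battery packs, black box 64 x 36 x 40 mm (x, y, z); origin: centre of its underside, z up, x along the 64 mm length (ends alike: may go either way round). One, with cells in it, weighs 0.28 to 0.43 kg, the empty one 0.07 to 0.16 kg; this shows only when lifted. They start upright on the counter, to the robot's right of the shelf, in either order.
- mug: bystander: teal enamel mug, 76 mm wide at the rim, 85 mm high, handle at its +y; origin at the centre of its underside; stands on the zinc shelf
- dish: bystander: glass dish, 76 mm wide, 35 mm high; origin at the centre of its underside; stands on the zinc shelf
- vial: bystander: corked vial of yellow marbles, 28 mm diameter, 71 mm high; origin at the centre of its underside; stands on the zinc shelf
Mind the look-alikes: they are no part of the job. What is shaped like the pack_1 but blue or purple is not meant.

How it is judged:
By the outcome, as a careful person would: the job done as asked, in the order asked, and still so for the second after the job is handed in, with the robot touching nothing.
It also fails if it takes over 72 s, if anything falls off the work surface, if the arm or the gripper's body presses on something with over 40 N, if the wrist force passes 120 N, or if a joint passes its speed limit or range.

ROBOT

A 7-joint arm with a two-finger parallel gripper is mounted at the origin on the work surface. World frame = base frame: x ahead of the robot, y to its left, z up, the work surface at z = 0. Lengths are in m, angles in rad, forces in N, time in s.
With the tool pointing down it reaches from about 0.35 to 0.9 m from the base axis. Payload 8.1 kg.
Tool frame: the origin (TCP) lies where the fingers leave the gripper's body, on its centre line; the fingertips stand 66 mm ahead of it and the grasp point (between the pads) lies 47 mm ahead of it; z points along the fingers, y is the line along which they close (so a half turn about z gives the same grasp; the last joint's range is limited). The gripper opens to 92 mm and grips with 3 to 60 N. Pads are 19 mm wide; open, the fingers measure 130 mm over their backs; the gripper's body (75 mm by 190 mm) begins 47 mm behind the grasp point.
Start: joints at [1.184, 0.434, 0.025, 1.573, -0.012, 1.134, -0.075], TCP at [0.175, -0.6, 0.292] pointing down, gripper open.
Joint ranges: [-2.62, 2.62], [-0.44, 2.09], [-1.27, 1.32], [0.08, 2.57], [-1.32, 4.46], [0.12, 2], [-2.74, 2.74]. Speed limits (rad/s): [2.22, 2.22, 3.01, 3.01, 3.14, 3.14, 3.14].

INTERFACE

Orientations are given as a rotation vector (axis times angle).
In Python, from cell import arm gives the robot as it stands.
- The arm moves only by the tool send_rows, never from a script. Its argument "motion" is text: rows parted by semicolons, each of 7 numbers parted by spaces: the closure, from 0 (fully open) to 1 (shut), then the shift along the world's x, y, z in m, then the turn, a rotation vector about the world's x, y, z in degrees. A call has 1 to 5 rows; each row shifts and turns the commanded pose from where the row before left it; what a row does not reach is not made up. A row lasts 1/8 s, in which the tool goes at most 62.5 mm and 10.7 degrees, less where a joint would pass 70% of its speed; a pose out of reach is approached as far as the arm can. A call is refused whole if a number of a shift passes 0.0625 or a number of a turn 10.7, either way. A call with a gripper value outside its range is refused whole. The fingers move at their own pace and stop on an object; "force" is the grip in N (left out, the last holds). Time passes only in rows, so rows that do not move let the fingers close. It gives the time, the measured TCP pose, the force, the opening and the grip force at its end, in the units of the state.
- arm.observe(): the state, without advancing time (a new reading comes with each control period).
- arm.get_image(name): name is "scene" or "top"; returns (picture, depth): 400x640x3 uint8, blue, green, red; 400x640 float32, m along the optical axis (not along the pixel's ray), 0 where there is no reading.
- arm.camera_model(name): a dict with "fx", "fy", "cx", "cy" (pixels), "view" (4x4, takes a point from world to camera coordinates). Camera axes: x right, y down, z forward; pixel columns grow to the right and rows downward; lengths in m; the calibration is good to about 2 mm. A picture is of the moment at which its call begins. camera_model takes no time and is no camera call.
- arm.sign_off(): hands the job in; it is judged then, once.
The state is a dict: "clock": time; "joints": joint angles; "dq": joint speeds; "joint_efforts": joint torques, N m; "position": TCP position; "ee_rot": TCP orientation; "force": force on the tool from outside, world axes, zero at the start; "ft_torque": the same for the moment, N m; "width": opening from 0.0 (shut) to 1.0 (fully open); "gripper_force": force on a finger pad.
Only numpy, scipy, OpenCV 4.12 (cv2) and the standard library are available. Lean on these libraries where they do the work, as an engineer would, in place of code of your own. Each camera call takes 0.05 s, during which the arm holds its last target. There are 200 camera calls.

## Working session

There is one attempt and no reset: what is moved stays moved. The work goes in short steps, Python scripts to look and compute and a tool call to move; the robot and the scene stay as the last step left them, time stands still between calls to the robot, and variables do not carry over. Pictures are saved under pics/ and viewed, at most 10 in all, crops included, and the job is handed in when it is done.

Besides the shell and the picture viewer there is one more tool, called after ">>>" by a JSON object that holds its "api" and its "payload", one argument or row to a line. send_rows: Moves the arm, as the interface text tells. Its arguments: {"type":"object","properties":{"motion":{"type":"string"},"force":{"type":"number"}},"required":["motion"]}

```bash
mkdir -p pics; ls; cat > h.py <<'E'
import numpy as np,cv2
from cell import arm
from scipy.spatial.transform import Rotation as R
def cloud(name):
    im,d=arm.get_image(name);m=arm.camera_model(name)
    v,u=np.mgrid[0:400,0:640]
    p=np.stack([(u-m['cx'])/m['fx']*d,(v-m['cy'])/m['fy']*d,d,np.ones_like(d)],-1)
    w=p@np.linalg.inv(np.array(m['view'])).T
    w=w[...,:3];w[d==0]=np.nan
    return im,w
E
python3 - <<'E'
from h import *
for n in ('scene','top'):
    im,w=cloud(n);cv2.imwrite(f'pics/{n}0.png',im);np.save(f'{n}0.npy',w)
    m=arm.camera_model(n);print(np.round(np.linalg.inv(np.array(m['view'])),3),m['fx'])
print(arm.observe())
E
```

```text
pics
[[-0.104  0.698 -0.709  1.437]
 [ 0.994  0.062 -0.085  0.011]
 [-0.016 -0.714 -0.7    0.969]
 [ 0.     0.     0.     1.   ]] 495.991950074569
[[-0.028 -0.985  0.171  0.332]
 [-1.     0.026 -0.01  -0.076]
 [ 0.005 -0.171 -0.985  1.617]
 [ 0.     0.     0.     1.   ]] 517.2714057480463
{'clock': 0.1, 'joints': array([ 1.18438436,  0.43515252,  0.02499152,  1.57401944, -0.01162504,
        1.13400713, -0.0750962 ]), 'dq': array([ 0.00021451, -0.0011185 ,  0.00034137, -0.002641  , -0.00206913,
       -0.00112186,  0.00070811]), 'joint_efforts': array([ 3.02248613e-03, -6.69121957e+01,  9.88185257e-01, -3.15139353e+01,
       -6.04569633e-02,  3.74906184e-02,  5.14460453e-05]), 'position': array([ 0.17485877, -0.59964932,  0.29151892]), 'ee_rot': array([-3.10864314e+00, -4.43973294e-01,  4.98954284e-04]), 'force': array([0.04340537, 0.07461749, 0.29971403]), 'ft_torque': array([-0.01174478, -0.07697283, -0.06344415]), 'gripper_force': 0.0, 'width': 1.0002878349840019}
```

View pics/scene0.png

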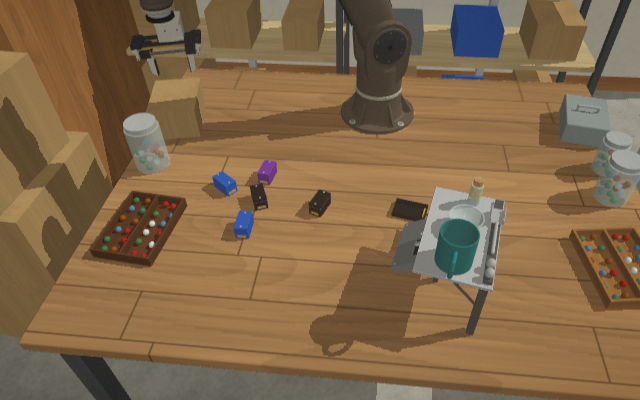

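View pics/top0.png

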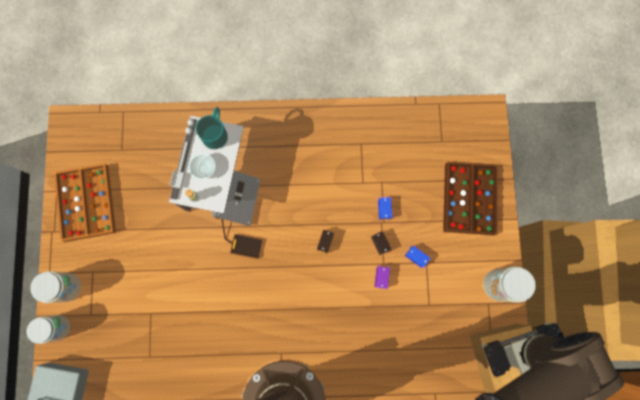

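The scene view shows two black packs at (259,196) and (319,203). The look-alikes are blue at (225,183) and (244,224), and purple at (267,172). The black bay tray is at (409,210), and the shelf is around (460,235) carrying the mug, dish and vial. In the top view the packs are at (382,242) and (326,240), the bay at (247,245) and the slot at about (240,190). I choose the two black closed boxes; the tray is the bay, not a pack.

```bash
cat > m.py <<'E'
from h import *
S=cv2.imread('pics/scene0.png');T=cv2.imread('pics/top0.png')
ws,wt=np.load('scene0.npy'),np.load('top0.npy')
def rect(p):
    c,s,a=cv2.minAreaRect(p[:,:2].astype(np.float32)*1000); return np.round(c,1),np.round(s,1),round(a,1)
for nm,w,im,boxes in (('top',wt,T,[(326,240),(382,242)]),('scene',ws,S,[(319,203),(259,196)])):
    for u,v in boxes:
        q=w[v-20:v+20,u-20:u+20].reshape(-1,3);g=im[v-20:v+20,u-20:u+20].reshape(-1,3).astype(int)
        k=(q[:,2]>.033)&(q[:,2]<.05)&(g.max(1)<110)
        p=q[k];print(nm,'pack',k.sum(),rect(p),np.median(p[:,2]),p[:,:2].mean(0).round(4))
    # board
    f=w.reshape(-1,3);ok=(f[:,2]>.166)&(f[:,2]<.18)&(f[:,0]>.3)&(f[:,0]<.95)&(f[:,1]>-.1)&(f[:,1]<.5)
    print(nm,'board',ok.sum(),rect(f[ok]),np.median(f[ok][:,2]))
k=wt[225:265,222:272].reshape(-1,3);print('table z',np.nanmedian(wt[300:330,300:400,2]))
b=k[(k[:,2]>.009)&(k[:,2]<.03)];print('bay',rect(b),len(b))
cr=[cv2.resize(S[155:245,205:345],(560,360),interpolation=2),cv2.resize(T[160:265,165:275],(377,360),interpolation=2)]
cv2.imwrite('pics/crop.png',cv2.resize(np.hstack(cr),(800,307)))
E
python3 m.py
```

```text
top pack 218 (array([ 474.2, -141.2]), array([33.8, 62. ]), 69.8) 0.040351077517127965 [ 0.4742 -0.141 ]
top pack 224 (array([ 464.4, -311.3]), array([60.9, 36.4]), 25.1) 0.04039504937421712 [ 0.4643 -0.3111]
top board 3230 (array([693. , 198.4]), array([160.2, 260.3]), 77.1) 0.17353226295911262
scene pack 236 (array([ 480.2, -136.5]), array([38.5, 67. ]), 70.5) 0.038800286207157975 [ 0.4829 -0.1364]
scene pack 223 (array([ 454.9, -310.5]), array([111.3,  47.2]), 8.2) 0.0386478105942718 [ 0.4718 -0.3078]
scene board 3559 (array([698.1, 200.9]), array([158.2, 267.2]), 77.0) 0.17280924192452285
table z 0.0007365213071917065
bay (array([484., 122.]), array([138.8, 111.1]), 67.9) 214
```

View pics/crop.png

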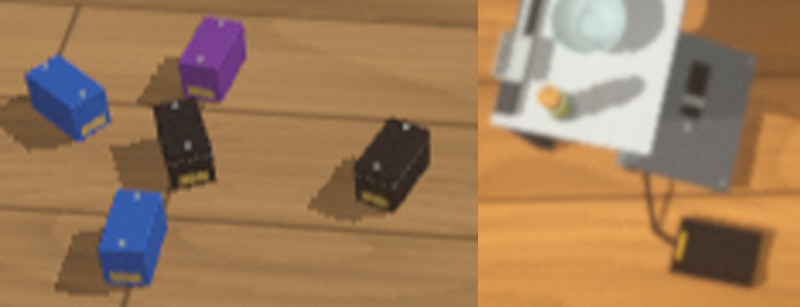

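```bash
cat > b.py <<'E'
from h import *
def ray(name,uv,z=None,n=None,d=None):
    m=arm.camera_model(name);c=np.linalg.inv(np.array(m['view']))
    uv=np.atleast_2d(uv).astype(float);r=np.c_[(uv[:,0]-m['cx'])/m['fx'],(uv[:,1]-m['cy'])/m['fy'],np.ones(len(uv))]@c[:3,:3].T
    if n is None:n=np.array([0,0,1.]);d=z
    t=(d-c[:3,3]@n)/(r@n);return c[:3,3]+t[:,None]*r
def unit(O,yaw):
    Ru=R.from_euler('z',yaw).as_matrix();return lambda p:np.array([O[0],O[1],0])+Ru@np.array(p)
if __name__=='__main__':
    yaw=np.radians(77.1);U=unit((.6231,.1621),yaw)
    for nm,(u,v) in (('top',(247,245)),('scene',(409,210))):
        im=cv2.imread(f'pics/{nm}0.png');k=np.zeros(im.shape[:2],np.uint8);k[v-16:v+14,u-22:u+20]=1
        mask=((im.max(2)<75)&(k>0)).astype(np.uint8)
        _,l,st,ce=cv2.connectedComponentsWithStats(mask);i=1+st[1:,4].argmax()
        mm=cv2.morphologyEx((l==i).astype(np.uint8),cv2.MORPH_OPEN,np.ones((5,5)))
        vv,uu=np.nonzero(mm)
        w=ray(nm,np.c_[uu,vv],z=.014);print(nm,'bay',cv2.minAreaRect((w[:,:2]*1000).astype(np.float32)),len(uu))
        pj=arm.camera_model(nm);V=np.array(pj['view'])
        big=cv2.resize(im,None,fx=5,fy=5,interpolation=cv2.INTER_CUBIC)
        def px(p):
            q=V@np.r_[U(p),1];return (5*np.array([pj['fx']*q[0]/q[2]+pj['cx'],pj['fy']*q[1]/q[2]+pj['cy']])+2.5).astype(int)
        s35,c35=np.sin(np.radians(35)),np.cos(np.radians(35))
        f=lambda a,y:(-40+a*c35,y,55+a*s35)
        for poly in ([(-134,110,14),(-46,110,14),(-46,170,14),(-134,170,14)],[f(-13,-50),f(13,-50),f(13,10),f(-13,10)],[(-90,-75,20),(10,-75,90),(10,75,90),(-90,75,20)],[(-28,-190,173),(130,-190,173),(130,70,173),(-28,70,173)]):
            cv2.polylines(big,[np.array([px(p) for p in poly])],True,(0,0,255),1)
        x0,y0=(830,560) if nm=='top' else (1930,930)
        cv2.imwrite(f'pics/ov_{nm}.png',cv2.resize(big[y0:y0+760,x0:x0+530],(400,574)))
    cv2.imwrite('pics/ov.png',np.hstack([cv2.imread('pics/ov_top.png'),cv2.imread('pics/ov_scene.png')]))
E
python3 b.py
```

```text
top bay ((466.6509094238281, 99.55213928222656), (70.9567642211914, 50.14259719848633), 77.19766235351562) 371
scene bay ((477.19866943359375, 103.53390502929688), (80.0305404663086, 71.0311279296875), 77.9686279296875) 530
```

View pics/ov.png

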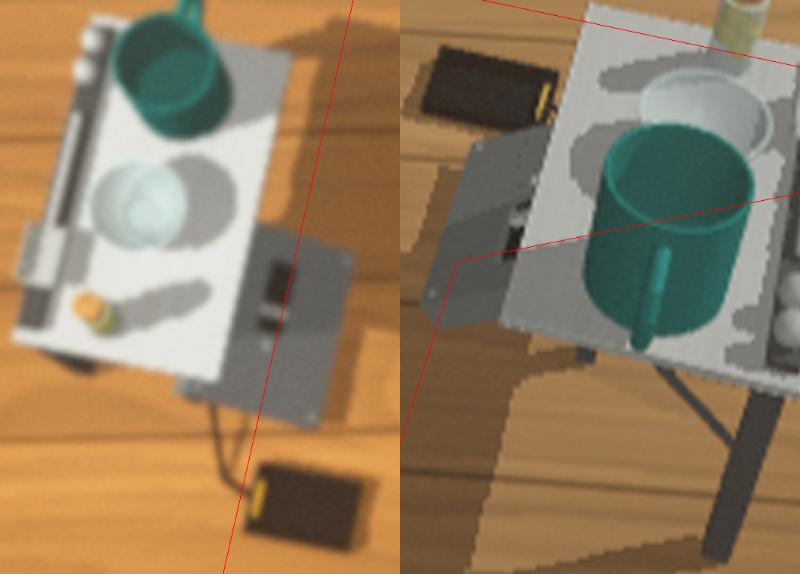

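The overlay's units were wrong (mm instead of m), so I'm fixing that.

```bash
sed -i 's/Ru@np.array(p)$/Ru@np.array(p)*1e-3/' b.py; python3 b.py
```

```text
top bay ((466.6509094238281, 99.55213928222656), (70.9567642211914, 50.14259719848633), 77.19766235351562) 371
scene bay ((477.19866943359375, 103.53390502929688), (80.0305404663086, 71.0311279296875), 77.9686279296875) 530
```

View pics/ov.png

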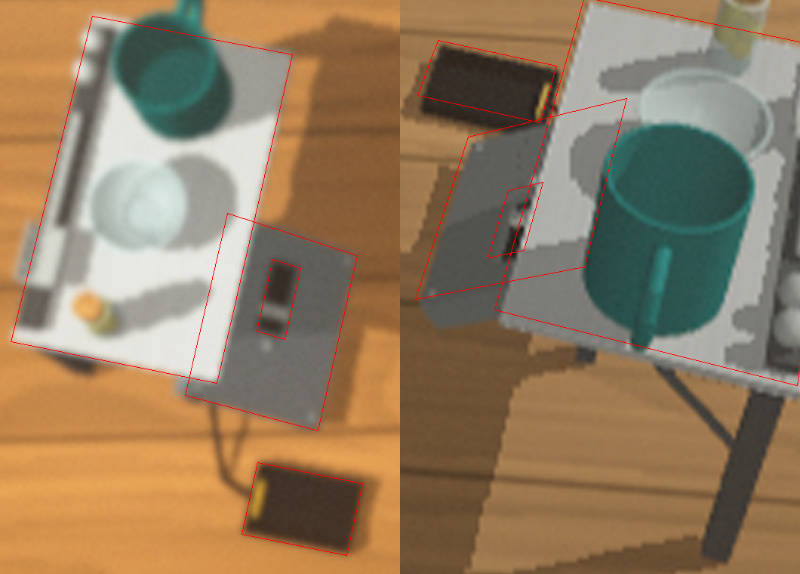

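The top overlay fits the unit well; the scene view suggests about +1 mm in x, so I take the origin as (0.624, 0.1625) with yaw 77.1°. Going to the far pack first.

>>> {"api": "send_rows", "payload": {
  "motion": "0.3 0.042 0.042 0 0 0 2.2; 0.3 0.042 0.042 0 0 0 2.2; 0.3 0.042 0.042 0 0 0 2.2; 0.3 0.042 0.042 -0.01 0 0 2.2; 0.3 0.042 0.042 -0.015 0 0 0",
  "force": 25
}}

```text
clock: 0.72
position: [0.3862, -0.3886, 0.2672]
ee_rot: [3.066, 0.682, 0.001]
force: [0.6, 0.0, -0.3]
width: 0.697
gripper_force: 0.0
```

>>> {"api": "send_rows", "payload": {
  "motion": "0.3 0.04 0.04 -0.02 0 0 0; 0.3 0.04 0.039 -0.02 0 0 0; 0.3 0 0 -0.04 0 0 0; 0.3 0 0 0 0 0 0; 0.3 0 0 0 0 0 0"
}}

```text
clock: 1.35
position: [0.4647, -0.312, 0.1881]
ee_rot: [3.067, 0.679, -0.0]
force: [0.4, -0.7, -0.2]
width: 0.703
gripper_force: 0.0
```

>>> {"api": "send_rows", "payload": {
  "motion": "0.3 0 0 -0.04 0 0 0; 0.3 0 0 -0.035 0 0 0; 0.3 0 0 -0.02 0 0 0; 0.3 0 0 -0.012 0 0 0; 0.62 0 0 0 0 0 0"
}}

```text
clock: 1.98
position: [0.465, -0.3117, 0.0807]
ee_rot: [3.067, 0.68, 0.0]
force: [0.4, -0.3, 1.0]
width: 0.634
gripper_force: 0.0
```

>>> {"api": "send_rows", "payload": {
  "motion": "1 0 0 0 0 0 0; 1 0 0 0 0 0 0; 1 0 0 0 0 0 0; 1 0 0 0 0 0 0"
}}

```text
clock: 2.48
position: [0.4653, -0.3112, 0.0811]
ee_rot: [3.066, 0.681, 0.001]
force: [-0.7, 1.4, 6.8]
width: 0.392
gripper_force: 24.8
```

>>> {"api": "send_rows", "payload": {
  "motion": "1 0 0 0.015 0 0 0; 1 0 0 0.025 0 0 0; 1 0 0 0.02 0 0 0; 1 0 0 0 0 0 0; 1 0 0 0 0 0 0"
}}

```text
clock: 3.1
position: [0.4646, -0.3108, 0.1398]
ee_rot: [-3.066, -0.681, 0.001]
force: [-1.6, 0.3, -4.0]
width: 0.392
gripper_force: 24.8
```

>>> {"api": "send_rows", "payload": {
  "motion": "1 0 0 0 0 0 0; 1 0 0 0 0 0 0; 1 0 0 0 0 0 0; 1 0 0 0 0 0 0"
}}

```text
clock: 3.6
position: [0.4649, -0.311, 0.1401]
ee_rot: [-3.067, -0.681, 0.0]
force: [-0.8, 0.7, -3.9]
width: 0.391
gripper_force: 24.8
```

About 3.9 N, so this one looks heavy. I'll set it back and feel the other to compare.

>>> {"api": "send_rows", "payload": {
  "motion": "1 0 0 -0.03 0 0 0; 1 0 0 -0.018 0 0 0; 1 0 0 -0.007 0 0 0; 1 0 0 -0.0045 0 0 0; 1 0 0 0 0 0 0"
}}

```text
clock: 4.22
position: [0.4654, -0.3112, 0.0813]
ee_rot: [3.066, 0.681, 0.001]
force: [0.5, -0.6, -3.7]
width: 0.39
gripper_force: 24.8
```

>>> {"api": "send_rows", "payload": {
  "motion": "0.5 0 0 0 0 0 0; 0.3 0 0 0 0 0 0; 0.3 0 0 0 0 0 0; 0.3 0 0 0.02 0 0 0; 0.3 0 0 0.05 0 0 0"
}}

```text
clock: 4.85
position: [0.4638, -0.3103, 0.1497]
ee_rot: [-3.064, -0.681, 0.005]
force: [0.9, 0.2, -0.1]
width: 0.698
gripper_force: 0.0
```

>>> {"api": "send_rows", "payload": {
  "motion": "0.3 0 0.03 0.04 0 0 -9; 0.3 0.003 0.05 0 0 0 -9; 0.3 0.003 0.05 0 0 0 -9; 0.3 0.003 0.04 -0.01 0 0 -9; 0.3 0 0 -0.03 0 0 -9"
}}

```text
clock: 5.48
position: [0.4756, -0.1375, 0.1518]
ee_rot: [-3.093, 0.543, -0.006]
force: [-0.2, -0.1, -0.5]
width: 0.7
gripper_force: 0.0
```

>>> {"api": "send_rows", "payload": {
  "motion": "0.3 0 0 -0.01 0 0 0; 0.3 0 0 0 0 0 0"
}}

```text
clock: 5.72
position: [0.4736, -0.1415, 0.1405]
ee_rot: [3.095, -0.54, -0.002]
force: [-0.8, -0.4, 0.4]
width: 0.701
gripper_force: 0.0
```

>>> {"api": "send_rows", "payload": {
  "motion": "0.3 0 0 -0.025 0 0 0; 0.3 0 0 -0.02 0 0 0; 0.3 0 0 -0.0145 0 0 0; 0.6 0 0 0 0 0 0; 1 0 0 0 0 0 0"
}}

```text
clock: 6.35
position: [0.4744, -0.1413, 0.0819]
ee_rot: [3.094, -0.544, 0.001]
force: [-0.4, -0.6, 0.6]
width: 0.531
gripper_force: 0.0
```

>>> {"api": "send_rows", "payload": {
  "motion": "1 0 0 0 0 0 0; 1 0 0 0 0 0 0; 1 0 0 0 0 0 0; 1 0 0 0 0 0 0"
}}

```text
clock: 6.85
position: [0.4745, -0.141, 0.0819]
ee_rot: [-3.094, 0.544, -0.002]
force: [-0.9, 0.5, 6.0]
width: 0.394
gripper_force: 25.0
```

>>> {"api": "send_rows", "payload": {
  "motion": "1 0 0 0.015 0 0 0; 1 0 0 0.025 0 0 0; 1 0 0 0.02 0 0 0; 1 0 0 0 0 0 0; 1 0 0 0 0 0 0"
}}

```text
clock: 7.48
position: [0.4737, -0.1409, 0.1411]
ee_rot: [3.094, -0.544, -0.0]
force: [-0.0, -0.3, -1.1]
width: 0.388
gripper_force: 25.0
```

>>> {"api": "send_rows", "payload": {
  "motion": "1 0 0 0 0 0 0; 1 0 0 0 0 0 0; 1 0 0 0 0 0 0; 1 0 0 0 0 0 0"
}}

```text
clock: 7.98
position: [0.4739, -0.141, 0.1411]
ee_rot: [3.094, -0.544, -0.001]
force: [-0.1, 0.8, -0.4]
width: 0.392
gripper_force: 25.0
```

This one is only about 0.8 N, so it is the empty pack. I'll set it down and go back for the heavy one.

>>> {"api": "send_rows", "payload": {
  "motion": "1 0 0 -0.03 0 0 0; 1 0 0 -0.018 0 0 0; 1 0 0 -0.007 0 0 0; 1 0 0 -0.0045 0 0 0; 1 0 0 0 0 0 0"
}}

```text
clock: 8.6
position: [0.4743, -0.1411, 0.0822]
ee_rot: [3.094, -0.544, 0.001]
force: [0.6, -0.3, -1.2]
width: 0.387
gripper_force: 25.0
```

>>> {"api": "send_rows", "payload": {
  "motion": "0.5 0 0 0 0 0 0; 0.3 0 0 0 0 0 0; 0.3 0 0 0 0 0 0; 0.3 0 0 0.02 0 0 0; 0.3 0 0 0.05 0 0 0"
}}

```text
clock: 9.22
position: [0.4727, -0.1407, 0.151]
ee_rot: [-3.094, 0.544, 0.007]
force: [1.1, -0.5, 0.2]
width: 0.701
gripper_force: 0.0
```

>>> {"api": "send_rows", "payload": {
  "motion": "0.3 0 -0.03 0.04 0 0 9; 0.3 -0.003 -0.05 0 0 0 9; 0.3 -0.003 -0.05 0 0 0 9; 0.3 -0.003 -0.04 -0.01 0 0 9; 0.3 0 0 -0.03 0 0 9"
}}

```text
clock: 9.85
position: [0.4647, -0.3158, 0.1525]
ee_rot: [3.063, 0.679, 0.003]
force: [0.1, 0.4, -0.4]
width: 0.695
gripper_force: 0.0
```

>>> {"api": "send_rows", "payload": {
  "motion": "0.3 0 0 -0.01 0 0 0; 0.3 0 0 0 0 0 0"
}}

```text
clock: 10.1
position: [0.4648, -0.3102, 0.1414]
ee_rot: [-3.066, -0.677, 0.002]
force: [-0.8, 0.7, 0.8]
width: 0.699
gripper_force: 0.0
```

```bash
python3 - <<'E'
from h import *
im,w=cloud('top');T=im
for u,v in [(326,240),(382,242)]:
    q=w[v-20:v+20,u-20:u+20].reshape(-1,3);g=im[v-20:v+20,u-20:u+20].reshape(-1,3).astype(int)
    p=q[(q[:,2]>.033)&(q[:,2]<.05)&(g.max(1)<110)]
    print(len(p),cv2.minAreaRect(p[:,:2].astype(np.float32)*1000) if len(p)>4 else '')
E
```

```text
196 ((473.3417663574219, -144.49668884277344), (32.8316764831543, 60.69834899902344), 69.7673110961914)
0
```

>>> {"api": "send_rows", "payload": {
  "motion": "0.3 0 0 -0.025 0 0 0; 0.3 0 0 -0.02 0 0 0; 0.3 0 0 -0.015 0 0 0; 0.6 0 0 0 0 0 0; 1 0 0 0 0 0 0"
}}

```text
clock: 10.78
position: [0.4655, -0.3111, 0.0825]
ee_rot: [3.066, 0.681, 0.001]
force: [-0.8, -0.7, -0.2]
width: 0.533
gripper_force: 0.0
```

>>> {"api": "send_rows", "payload": {
  "motion": "1 0 0 0 0 0 0; 1 0 0 0 0 0 0; 1 0 0 0 0 0 0; 1 0 0 0.02 0 0 0; 1 0 0 0.04 0 0 0"
}}

```text
clock: 11.4
position: [0.4635, -0.3103, 0.1408]
ee_rot: [-3.064, -0.681, 0.005]
force: [0.1, -1.1, -3.4]
width: 0.39
gripper_force: 24.9
```

>>> {"api": "send_rows", "payload": {
  "motion": "1 0 0.01 0.055 0 0 6; 1 0.001 0.05 0.02 0 0 8; 1 0.001 0.055 0 0 0 8; 1 0 0.06 0 0 0 8; 1 0 0.06 0 0 0 8"
}}

```text
clock: 12.02
position: [0.4663, -0.0744, 0.2167]
ee_rot: [2.674, 1.648, -0.0]
force: [1.8, 0.3, -3.1]
width: 0.393
gripper_force: 24.9
```

>>> {"api": "send_rows", "payload": {
  "motion": "1 0 0.06 0 0 0 8; 1 0 0.06 0 0 0 6; 1 0 0.045 0 0 0 0; 1 0 0.017 0 0 0 0; 1 0 0 0 0 0 0"
}}

```text
clock: 12.65
position: [0.4665, 0.1073, 0.2166]
ee_rot: [-2.454, -1.96, 0.0]
force: [-0.2, -1.1, -3.9]
width: 0.391
gripper_force: 24.9
```

>>> {"api": "send_rows", "payload": {
  "motion": "1 0 0 0 0 0 0; 1 0 0 0 0 0 0; 1 0 0 0 0 0 0"
}}

```text
clock: 13.02
position: [0.4671, 0.1051, 0.2167]
ee_rot: [2.459, 1.955, -0.0]
force: [0.7, 0.9, -3.6]
width: 0.391
gripper_force: 24.9
```

>>> {"api": "send_rows", "payload": {
  "motion": "1 0 0 -0.05 0 0 0; 1 0.001 0.001 -0.04 0 0 0; 1 0 0 -0.022 0 0 0; 1 0 0 -0.01 0 0 0; 1 0 0 -0.004 0 0 0"
}}

```text
clock: 13.65
position: [0.4682, 0.1069, 0.0907]
ee_rot: [2.458, 1.956, 0.0]
force: [-0.3, -0.7, -2.3]
width: 0.392
gripper_force: 24.9
```

>>> {"api": "send_rows", "payload": {
  "motion": "1 0 0 -0.002 0 0 0; 1 0 0 -0.002 0 0 0; 1 0 0 0 0 0 0"
}}

```text
clock: 14.02
position: [0.4682, 0.107, 0.0871]
ee_rot: [2.458, 1.956, 0.001]
force: [-0.5, -0.3, -3.6]
width: 0.392
gripper_force: 24.9
```

```bash
python3 - <<'E'
from h import *
im,w=cloud('scene');cv2.imwrite('pics/bay.png',cv2.resize(im[140:290,340:540],(800,600),interpolation=2))
E
```

```text
(no output)
```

View pics/bay.png

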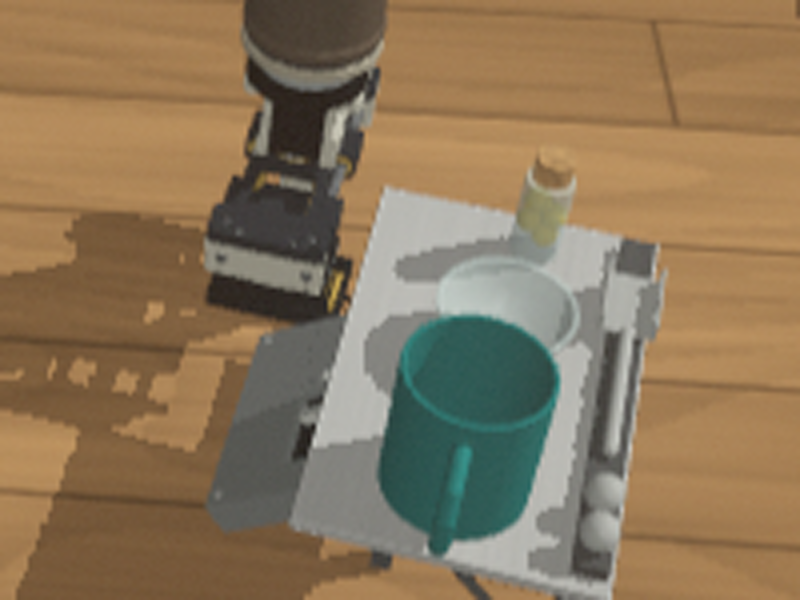

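The gripper at crop (270,260) stands over the tray, whose edge shows at (340,290). The bystanders are undisturbed. I'll lower the last millimetre and release.

>>> {"api": "send_rows", "payload": {
  "motion": "1 0 0 -0.001 0 0 0; 1 0 0 0 0 0 0; 0.55 0 0 0 0 0 0; 0.5 0 0 0 0 0 0; 0.5 0 0 0 0 0 0"
}}

```text
clock: 14.7
position: [0.4681, 0.107, 0.0858]
ee_rot: [2.458, 1.957, 0.0]
force: [0.2, 0.5, -1.1]
width: 0.501
gripper_force: 0.0
```

>>> {"api": "send_rows", "payload": {
  "motion": "0.5 0 0 0.02 0 0 0; 0.5 0 0 0.05 0 0 0; 0.5 0 0 0.06 0 0 0; 0.5 0 -0.05 0.03 0 0 0; 0.3 0 -0.06 0 0 0 0"
}}

```text
clock: 15.32
position: [0.4695, -0.003, 0.2485]
ee_rot: [2.452, 1.958, 0.008]
force: [2.0, 0.3, -0.6]
width: 0.563
gripper_force: 0.0
```

>>> {"api": "send_rows", "payload": {
  "motion": "0 0.03 -0.05 0 10 -2.3 0; 0 0.055 0 0 10 -2.3 0; 0 0.055 0 0 10 -2.3 0; 0 0 0 0 4.1 -0.9 0; 0 0 0 0 0 0 0"
}}

```text
clock: 15.95
position: [0.6035, -0.0473, 0.2436]
ee_rot: [-2.114, -1.679, -0.632]
force: [-0.2, 0.8, 0.5]
width: 0.993
gripper_force: 0.0
```

>>> {"api": "send_rows", "payload": {
  "motion": "0 0 0 0 0 0 0; 0 0 0 0 0 0 0; 0 0 0 0 0 0 0"
}}

```text
clock: 16.32
position: [0.6038, -0.0446, 0.246]
ee_rot: [-2.112, -1.687, -0.634]
force: [0.7, -0.4, 0.1]
width: 1.001
gripper_force: 0.0
```

```bash
python3 - <<'E'
from h import *
from b import unit
o=arm.observe();M=R.from_rotvec(o['ee_rot']).as_matrix();print(o['joints'].round(2),o['position'],M.round(3))
y=np.radians(77.1);Ru=R.from_euler('z',y).as_matrix()
print('tool axes in unit',(Ru.T@M).round(3))
T,w=cloud('top');S,_=cloud('scene');u,v=247,242
q=w[v-25:v+25,u-30:u+30].reshape(-1,3);p=q[(q[:,2]>.036)&(q[:,2]<.052)];print('pack top',np.median(p[:,2]),cv2.minAreaRect(p[:,:2].astype(np.float32)*1000))
cv2.imwrite('pics/v6.png',np.hstack([cv2.resize(T[130:280,160:310],(400,400),interpolation=2),cv2.resize(S[130:280,370:520],(400,400),interpolation=2)]))
E
```

```text
[ 0.7   0.58 -0.64  1.7  -0.31  0.94  0.11] [ 0.60375699 -0.04457736  0.24600142] [[ 0.185  0.976  0.118]
 [ 0.812 -0.22   0.54 ]
 [ 0.553 -0.004 -0.833]]
tool axes in unit [[ 0.833  0.004  0.553]
 [ 0.001 -1.     0.005]
 [ 0.553 -0.004 -0.833]]
pack top 0.04399325822612954 ((495.90283203125, 114.41944885253906), (120.15876770019531, 68.41668701171875), 13.362030982971191)
```

View pics/v6.png

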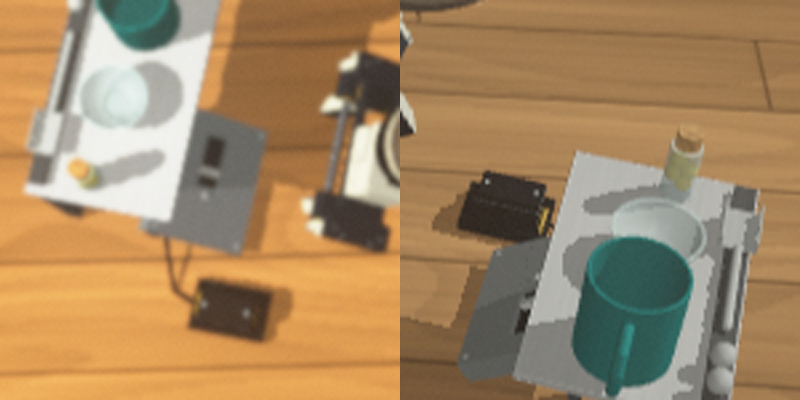

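The pack stands in the bay with its top at 0.044 m (left crop, 232,308), and the slot is at (212,165). I'll correct the tilt and come in along the face normal with the +y finger over the slot; the other finger hangs clear of the box.

>>> {"api": "send_rows", "payload": {
  "motion": "0 0.037 0.028 -0.027 1.4 -0.3 0; 0 0.038 0.028 -0.028 0 0 0; 0 0 0 0 0 0 0; 0 0 0 0 0 0 0; 0 0 0 0 0 0 0"
}}

```text
clock: 17.05
position: [0.6787, 0.0093, 0.191]
ee_rot: [-2.098, -1.671, -0.658]
force: [0.1, 1.2, -0.0]
width: 1.001
gripper_force: 0.0
```

>>> {"api": "send_rows", "payload": {
  "motion": "0 0.0035 0.015 -0.022 0 0 0; 0 0.0035 0.015 -0.022 0 0 0; 0 0.003 0.015 -0.022 0 0 0; 0 0 0 0 0 0 0; 0 0 0 0 0 0 0"
}}

```text
clock: 17.68
position: [0.6893, 0.0542, 0.1255]
ee_rot: [-2.097, -1.671, -0.659]
force: [1.2, -0.5, 0.4]
width: 1.002
gripper_force: 0.0
```

```bash
cat > tip.py <<'E'
from h import *
from b import unit
def tips(Ox=.6240,Oy=.1625):
    o=arm.observe();M=R.from_rotvec(o['ee_rot']).as_matrix();Ru=R.from_euler('z',np.radians(77.1)).as_matrix()
    t=M@[0,-.0555,.066]+o['position'];uu=Ru.T@(t-[Ox,Oy,0])-np.array([-.04,-.02,.055])
    n=np.array([-np.sin(.61087),0,np.cos(.61087)]);a=np.array([np.cos(.61087),0,np.sin(.61087)])
    print('finger centre rel slot mm: y %.1f up %.1f height %.1f'%(uu[1]*1e3,uu@a*1e3,uu@n*1e3),'tilt/axes',(Ru.T@M).round(3).tolist(),'F',o['force'].round(2),'w',round(o['width'],3))
    fu=Ru.T@o['force'];print('force unit y %.1f normal %.1f up %.1f'%(fu[1],fu@n,fu@a),o['clock'])
if __name__=='__main__':tips()
E
python3 tip.py; python3 - <<'E'
from h import *
T,w=cloud('top');S,_=cloud('scene')
cv2.imwrite('pics/v7.png',np.hstack([cv2.resize(T[150:250,190:290],(400,400),interpolation=2),cv2.resize(S[180:280,390:490],(400,400),interpolation=2)]))
E
```

```text
finger centre rel slot mm: y -12.2 up -1.2 height 21.2 tilt/axes [[0.819, 0.001, 0.574], [-0.002, -1.0, 0.003], [0.574, -0.004, -0.819]] F [ 1.23 -0.49  0.41] w 1.002
force unit y -1.3 normal 0.4 up 0.1 17.675
```

View pics/v7.png

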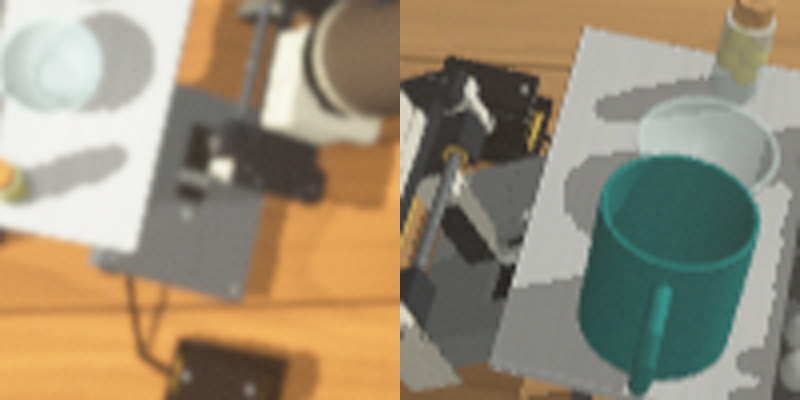

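```bash
python3 - <<'E'
from h import *
from b import unit
U=unit((.624,.1625),np.radians(77.1));o=arm.observe();M=R.from_rotvec(o['ee_rot']).as_matrix()
s,c=np.sin(.61087),np.cos(.61087);f=lambda a,y:U((-40+a*c,-20+y,55+a*s))
out=[]
for nm,(x0,y0,x1,y1) in (('top',(200,160,270,220)),('scene',(385,185,455,255))):
    im,w=cloud(nm);m=arm.camera_model(nm);V=np.array(m['view']);k=400/(x1-x0)
    big=cv2.resize(im[y0:y1,x0:x1],(400,int((y1-y0)*k)),interpolation=2)
    def px(P):
        q=V@np.r_[P,1];return (k*(np.array([m['fx']*q[0]/q[2]+m['cx'],m['fy']*q[1]/q[2]+m['cy']])+.5-[x0,y0])).astype(int)
    t=lambda x,y,z:M@[x/1e3,y/1e3,z/1e3]+o['position']
    for poly,col in (([f(-13,-30),f(13,-30),f(13,30),f(-13,30)],(0,0,255)),([t(-9.5,-46,66),t(9.5,-46,66),t(9.5,-65,66),t(-9.5,-65,66)],(0,255,0)),([t(-9.5,46,66),t(9.5,46,66),t(9.5,65,66),t(-9.5,65,66)],(0,255,0)),([f(-11,6),f(11,6),f(11,14),f(-11,14)],(255,255,0))):
        cv2.polylines(big,[np.array([px(p) for p in poly])],True,col,1)
    out.append(cv2.resize(big,(400,400)) if nm=='scene' else cv2.copyMakeBorder(big,0,400-big.shape[0],0,0,0))
cv2.imwrite('pics/v8.png',np.hstack(out))
E
```

```text
(no output)
```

View pics/v8.png

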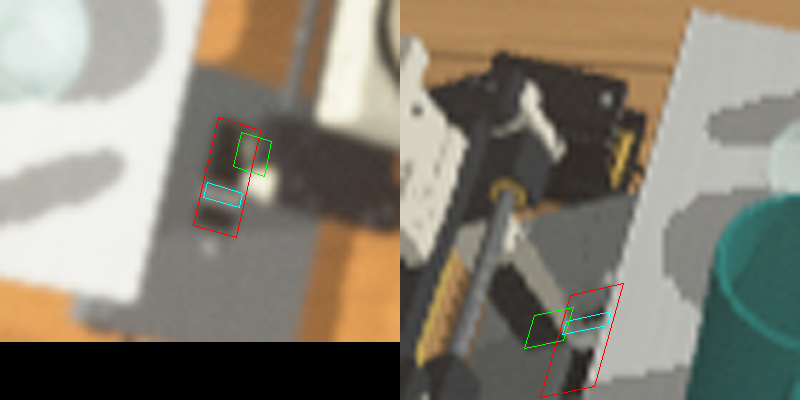

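The overlay puts the slider (cyan) on the grey piece in the slot, and the fingertip model (green) on the finger's end inside the slot's y range. Descending carefully.

>>> {"api": "send_rows", "payload": {
  "motion": "0 0.0012 0.0055 -0.007 0 0 0; 0 0.0012 0.005 -0.0062 0 0 0; 0 0 0 0 0 0 0; 0 0 0 0 0 0 0"
}}

```text
clock: 18.38
position: [0.6912, 0.0661, 0.1109]
ee_rot: [-2.095, -1.671, -0.657]
force: [-0.7, 0.3, 0.7]
width: 1.003
gripper_force: 0.0
```

>>> {"api": "send_rows", "payload": {
  "motion": "0 0.0003 0.0011 -0.0016 0 0 0; 0 0.0003 0.0011 -0.0016 0 0 0; 0 0 0 0 0 0 0; 0 0 0 0 0 0 0"
}}

```text
clock: 18.88
position: [0.6919, 0.0682, 0.1079]
ee_rot: [-2.096, -1.671, -0.657]
force: [0.1, -0.8, 0.3]
width: 0.997
gripper_force: 0.0
```

```bash
python3 tip.py
```

```text
finger centre rel slot mm: y -11.4 up 0.3 height -1.2 tilt/axes [[0.818, 0.002, 0.575], [-0.001, -1.0, 0.005], [0.575, -0.005, -0.818]] F [ 0.13 -0.84  0.34] w 0.997
force unit y -0.3 normal 0.7 up -0.5 18.875
```

>>> {"api": "send_rows", "payload": {
  "motion": "0 0.0002 0.0008 -0.0012 0 0 0; 0 0 0 0 0 0 0; 0 0 0 0 0 0 0"
}}

```text
clock: 19.25
position: [0.692, 0.069, 0.1067]
ee_rot: [-2.095, -1.671, -0.657]
force: [-0.3, 0.3, 0.9]
width: 1.001
gripper_force: 0.0
```

>>> {"api": "send_rows", "payload": {
  "motion": "0 0.0002 0.0008 -0.0012 0 0 0; 0 0 0 0 0 0 0; 0 0 0 0 0 0 0"
}}

```text
clock: 19.62
position: [0.6922, 0.0698, 0.1055]
ee_rot: [-2.095, -1.671, -0.657]
force: [-0.7, 0.2, 0.8]
width: 0.995
gripper_force: 0.0
```

```bash
python3 tip.py
```

```text
finger centre rel slot mm: y -11.3 up 0.3 height -4.2 tilt/axes [[0.818, 0.002, 0.575], [-0.001, -1.0, 0.006], [0.575, -0.005, -0.818]] F [-0.69  0.16  0.83] w 0.995
force unit y 0.7 normal 0.7 up 0.5 19.625
```

>>> {"api": "send_rows", "payload": {
  "motion": "0 -0.0039 0.0009 0 0 0 0; 0 -0.0039 0.0009 0 0 0 0; 0 -0.0039 0.0009 0 0 0 0; 0 0 0 0 0 0 0"
}}

```text
clock: 20.12
position: [0.6801, 0.0727, 0.1055]
ee_rot: [-2.095, -1.671, -0.657]
force: [0.6, -0.5, 0.2]
width: 1.001
gripper_force: 0.0
```

```bash
python3 tip.py
```

```text
finger centre rel slot mm: y 1.1 up 0.4 height -4.2 tilt/axes [[0.818, 0.002, 0.575], [-0.001, -1.0, 0.006], [0.575, -0.005, -0.818]] F [ 0.57 -0.52  0.15] w 1.001
force unit y -0.7 normal 0.3 up -0.2 20.125
```

>>> {"api": "send_rows", "payload": {
  "motion": "0 -0.0029 0.0007 0 0 0 0; 0 -0.0024 0.0005 0 0 0 0; 0 0 0 0 0 0 0; 0 0 0 0 0 0 0"
}}

```text
clock: 20.62
position: [0.6753, 0.0737, 0.1055]
ee_rot: [-2.096, -1.671, -0.657]
force: [0.0, -0.0, -0.4]
width: 0.997
gripper_force: 0.0
```

```bash
python3 tip.py
```

```text
finger centre rel slot mm: y 6.0 up 0.3 height -4.2 tilt/axes [[0.818, 0.002, 0.575], [-0.001, -1.0, 0.005], [0.575, -0.005, -0.818]] F [ 0.02 -0.   -0.43] w 0.997
force unit y -0.0 normal -0.4 up -0.2 20.625
```

>>> {"api": "send_rows", "payload": {
  "motion": "0 -0.0015 0.0003 0 0 0 0; 0 -0.0015 0.0003 0 0 0 0"
}}

```text
clock: 20.88
position: [0.6721, 0.0743, 0.1054]
ee_rot: [-2.095, -1.671, -0.657]
force: [0.4, -0.7, -0.8]
width: 0.999
gripper_force: 0.0
```

>>> {"api": "send_rows", "payload": {
  "motion": "0 -0.001 0.0002 0 0 0 0; 0 0 0 0 0 0 0"
}}

```text
clock: 21.12
position: [0.6715, 0.0744, 0.1056]
ee_rot: [-2.096, -1.671, -0.658]
force: [0.9, -0.1, 0.6]
width: 1.001
gripper_force: 0.5
```

```bash
python3 tip.py; python3 - <<'E'
from h import *
T,w=cloud('top');S,_=cloud('scene')
cv2.imwrite('pics/v9.png',np.hstack([cv2.resize(T[170:240,200:270],(400,400),interpolation=2),cv2.resize(S[185:255,400:470],(400,400),interpolation=2)]))
E
```

```text
finger centre rel slot mm: y 9.8 up 0.2 height -4.0 tilt/axes [[0.818, 0.002, 0.575], [-0.001, -1.0, 0.005], [0.575, -0.005, -0.818]] F [ 0.88 -0.08  0.56] w 1.001
force unit y -0.9 normal 0.4 up 0.4 21.125
```

View pics/v9.png

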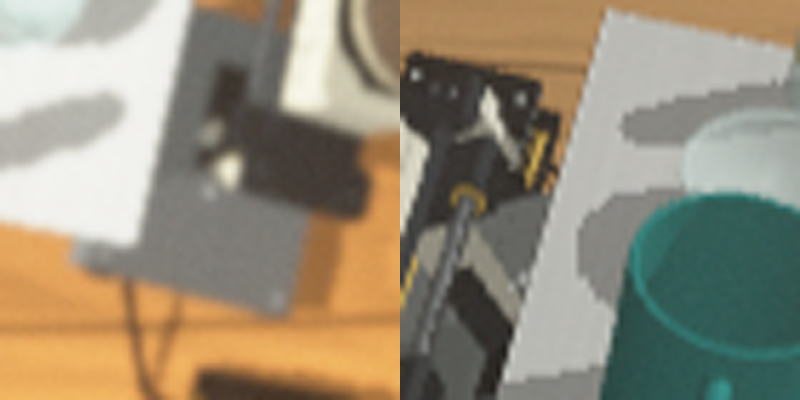

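The picture budget is used up, so I'll compare the slot's brightness profile numerically, before and now.

```bash
cat > prof.py <<'E'
from h import *
from b import unit
U=unit((.624,.1625),np.radians(77.1));s,c=np.sin(.61087),np.cos(.61087)
def prof(im,nm,aa,ys=range(-36,46,3),h=0):
    m=arm.camera_model(nm);V=np.array(m['view']);r=[]
    for y in ys:
        P=U((-40+aa*c-h*s,-20+y,55+aa*s+h*c));q=V@np.r_[P,1]
        r.append((m['fx']*q[0]/q[2]+m['cx'],m['fy']*q[1]/q[2]+m['cy']))
    r=np.array(r,np.float32);g=cv2.cvtColor(im,cv2.COLOR_BGR2GRAY)
    return cv2.remap(g,r[:,:1],r[:,1:],1).ravel()
if __name__=='__main__':
    print('y ',list(range(-36,46,3)))
    T,w=cloud('top')
    for a in (-9,-4,0,4,9):
        print('a',a,'before',prof(cv2.imread('pics/top0.png'),'top',a).tolist());print('     now  ',prof(T,'top',a).tolist())
E
python3 prof.py
```

```text
y  [-36, -33, -30, -27, -24, -21, -18, -15, -12, -9, -6, -3, 0, 3, 6, 9, 12, 15, 18, 21, 24, 27, 30, 33, 36, 39, 42, 45]
a -9 before [93, 89, 82, 72, 68, 68, 66, 68, 68, 68, 67, 67, 70, 78, 97, 113, 121, 107, 84, 71, 72, 82, 94, 102, 106, 108, 110, 111]
     now   [113, 115, 113, 104, 96, 93, 92, 86, 77, 71, 69, 69, 68, 69, 69, 72, 80, 107, 155, 199, 221, 225, 211, 187, 155, 133, 125, 125]
a -4 before [93, 87, 74, 62, 54, 50, 50, 51, 51, 50, 49, 51, 52, 66, 90, 115, 120, 104, 77, 59, 56, 68, 87, 100, 110, 118, 120, 113]
     now   [105, 103, 93, 79, 68, 62, 63, 65, 66, 68, 68, 69, 68, 70, 72, 73, 75, 91, 127, 173, 201, 203, 190, 166, 148, 140, 137, 132]
a 0 before [93, 87, 75, 61, 52, 47, 47, 47, 47, 48, 47, 47, 50, 64, 89, 113, 118, 103, 78, 56, 52, 65, 86, 106, 125, 134, 133, 121]
     now   [106, 100, 87, 69, 58, 56, 55, 57, 58, 59, 62, 65, 72, 82, 89, 91, 88, 84, 90, 116, 146, 156, 149, 141, 146, 152, 149, 136]
a 4 before [94, 87, 74, 60, 50, 47, 47, 48, 48, 47, 48, 49, 52, 63, 88, 112, 117, 103, 78, 59, 53, 65, 85, 106, 121, 129, 127, 119]
     now   [106, 99, 85, 68, 59, 56, 55, 55, 56, 57, 59, 65, 84, 108, 124, 126, 121, 106, 85, 83, 96, 109, 117, 127, 138, 146, 143, 133]
a 9 before [95, 90, 78, 67, 60, 57, 56, 57, 56, 55, 52, 54, 57, 68, 90, 111, 117, 105, 84, 65, 59, 69, 85, 100, 108, 113, 112, 111]
     now   [107, 102, 90, 76, 67, 65, 63, 63, 65, 62, 66, 70, 82, 106, 129, 142, 139, 121, 95, 76, 72, 84, 100, 114, 125, 128, 127, 126]
```

This fits the fingertip being about 8 mm thick: a merged bright patch from y 1 to 17 with first light contact. Continuing the push gently.

>>> {"api": "send_rows", "payload": {
  "motion": "0 -0.002 0.0004 0 0 0 0; 0 -0.002 0.0005 0 0 0 0; 0 0 0 0 0 0 0"
}}

```text
clock: 21.65
position: [0.6669, 0.0755, 0.1055]
ee_rot: [-2.095, -1.671, -0.657]
force: [0.4, -0.6, 1.2]
width: 0.999
gripper_force: 0.5
```

```bash
python3 tip.py;python3 prof.py | tail -4
```

```text
finger centre rel slot mm: y 14.6 up 0.2 height -4.1 tilt/axes [[0.818, 0.002, 0.575], [-0.001, -1.0, 0.006], [0.575, -0.006, -0.818]] F [ 0.36 -0.55  1.18] w 0.999
force unit y -0.5 normal 1.2 up 0.3 21.65
a 4 before [94, 87, 74, 60, 50, 47, 47, 48, 48, 47, 48, 49, 52, 63, 88, 112, 117, 103, 78, 59, 53, 65, 85, 106, 121, 129, 127, 119]
     now   [107, 101, 87, 68, 59, 56, 56, 56, 56, 56, 56, 57, 61, 71, 91, 111, 123, 129, 121, 101, 92, 105, 120, 135, 144, 147, 142, 133]
a 9 before [95, 90, 78, 67, 60, 57, 56, 57, 56, 55, 52, 54, 57, 68, 90, 111, 117, 105, 84, 65, 59, 69, 85, 100, 108, 113, 112, 111]
     now   [107, 102, 90, 76, 67, 63, 61, 62, 65, 63, 66, 63, 64, 74, 91, 113, 132, 140, 135, 114, 90, 85, 98, 114, 123, 126, 128, 126]
```

>>> {"api": "send_rows", "payload": {
  "motion": "0 -0.002 0.0004 0 0 0 0; 0 -0.002 0.0005 0 0 0 0; 0 0 0 0 0 0 0"
}}

```text
clock: 22.08
position: [0.663, 0.0764, 0.1054]
ee_rot: [-2.095, -1.671, -0.657]
force: [0.8, -0.5, 1.0]
width: 1.0
gripper_force: 0.6
```

```bash
python3 tip.py;python3 prof.py | tail -4
```

```text
finger centre rel slot mm: y 18.7 up 0.2 height -4.1 tilt/axes [[0.818, 0.002, 0.575], [-0.001, -1.0, 0.006], [0.575, -0.006, -0.818]] F [ 0.76 -0.46  1.  ] w 1.0
force unit y -0.8 normal 1.0 up 0.3 22.075
a 4 before [94, 87, 74, 60, 50, 47, 47, 48, 48, 47, 48, 49, 52, 63, 88, 112, 117, 103, 78, 59, 53, 65, 85, 106, 121, 129, 127, 119]
     now   [107, 98, 85, 67, 58, 56, 55, 55, 55, 56, 55, 56, 58, 59, 65, 79, 104, 124, 132, 124, 111, 102, 109, 125, 135, 135, 131, 128]
a 9 before [95, 90, 78, 67, 60, 57, 56, 57, 56, 55, 52, 54, 57, 68, 90, 111, 117, 105, 84, 65, 59, 69, 85, 100, 108, 113, 112, 111]
     now   [107, 99, 88, 76, 68, 64, 63, 64, 63, 63, 63, 64, 63, 64, 69, 82, 104, 125, 138, 138, 125, 109, 105, 113, 121, 122, 123, 126]
```

The slider is moving with the finger; pushing on to the stop.

>>> {"api": "send_rows", "payload": {
  "motion": "0 -0.0015 0.0003 0 0 0 0; 0 0 0 0 0 0 0"
}}

```text
clock: 22.38
position: [0.6617, 0.0767, 0.1055]
ee_rot: [-2.095, -1.671, -0.657]
force: [0.6, -0.3, 1.1]
width: 0.996
gripper_force: 0.7
```

>>> {"api": "send_rows", "payload": {
  "motion": "0 -0.001 0.0002 0 0 0 0; 0 0 0 0 0 0 0"
}}

```text
clock: 22.62
position: [0.6607, 0.0769, 0.1055]
ee_rot: [-2.095, -1.671, -0.657]
force: [0.6, 0.2, 0.8]
width: 0.999
gripper_force: 0.7
```

>>> {"api": "send_rows", "payload": {
  "motion": "0 -0.001 0.0002 0 0 0 0; 0 0 0 0 0 0 0"
}}

```text
clock: 22.88
position: [0.6597, 0.0771, 0.1055]
ee_rot: [-2.095, -1.671, -0.657]
force: [0.8, 0.2, -0.6]
width: 1.002
gripper_force: 0.6
```

```bash
python3 tip.py;python3 prof.py | tail -4
```

```text
finger centre rel slot mm: y 22.0 up 0.2 height -4.1 tilt/axes [[0.818, 0.002, 0.575], [-0.001, -1.0, 0.006], [0.575, -0.005, -0.818]] F [ 0.76  0.21 -0.56] w 1.002
force unit y -0.7 normal -0.7 up -0.0 22.875
a 4 before [94, 87, 74, 60, 50, 47, 47, 48, 48, 47, 48, 49, 52, 63, 88, 112, 117, 103, 78, 59, 53, 65, 85, 106, 121, 129, 127, 119]
     now   [107, 99, 84, 68, 58, 56, 56, 54, 53, 54, 55, 55, 56, 56, 57, 61, 77, 104, 121, 126, 124, 117, 113, 120, 133, 140, 138, 133]
a 9 before [95, 90, 78, 67, 60, 57, 56, 57, 56, 55, 52, 54, 57, 68, 90, 111, 117, 105, 84, 65, 59, 69, 85, 100, 108, 113, 112, 111]
     now   [107, 100, 89, 76, 66, 63, 63, 63, 65, 63, 63, 62, 62, 64, 63, 67, 80, 101, 124, 136, 138, 130, 120, 118, 121, 125, 126, 126]
```

Small steps until the force clearly rises.

>>> {"api": "send_rows", "payload": {
  "motion": "0 -0.001 0.0002 0 0 0 0; 0 0 0 0 0 0 0"
}}

```text
clock: 23.18
position: [0.6592, 0.077, 0.1056]
ee_rot: [-2.096, -1.671, -0.658]
force: [2.8, -0.5, 1.0]
width: 1.001
gripper_force: 1.4
```

>>> {"api": "send_rows", "payload": {
  "motion": "0 -0.001 0.0002 0 0 0 0; 0 0 0 0 0 0 0"
}}

```text
clock: 23.42
position: [0.6587, 0.0769, 0.1058]
ee_rot: [-2.097, -1.671, -0.659]
force: [5.4, -1.7, 0.4]
width: 0.994
gripper_force: 2.1
```

```bash
python3 tip.py
```

```text
finger centre rel slot mm: y 22.8 up 0.1 height -3.7 tilt/axes [[0.818, 0.001, 0.575], [-0.001, -1.0, 0.003], [0.575, -0.003, -0.818]] F [ 5.4  -1.67  0.43] w 0.994
force unit y -5.6 normal 0.6 up -0.1 23.425
```

The force jumps to 5.6 N, so the slider is at its stop. I'll back off, withdraw along the normal, and verify.

>>> {"api": "send_rows", "payload": {
  "motion": "0 0.0025 -0.0006 0 0 0 0; 0 0.0015 -0.0004 0 0 0 0; 0 -0.0013 -0.0056 0.0082 0 0 0; 0 -0.004 -0.017 0.025 0 0 0; 0 -0.006 -0.028 0.041 0 0 0"
}}

```text
clock: 24.05
position: [0.649, 0.0262, 0.1797]
ee_rot: [-2.093, -1.67, -0.654]
force: [1.7, -0.8, -1.0]
width: 1.002
gripper_force: 0.0
```

>>> {"api": "send_rows", "payload": {
  "motion": "0 -0.006 -0.028 0.041 0 0 0; 0 -0.005 -0.05 0.02 0 0 0; 0 0 -0.06 0 0 0 0; 0 0 -0.06 0 0 0 0; 0 0 -0.03 0 0 0 0"
}}

```text
clock: 24.68
position: [0.6384, -0.2072, 0.2404]
ee_rot: [-2.101, -1.667, -0.656]
force: [0.1, 0.4, -0.0]
width: 1.003
gripper_force: 0.0
```

>>> {"api": "send_rows", "payload": {
  "motion": "0 0 0 0 0 0 0; 0 0 0 0 0 0 0"
}}

```text
clock: 24.92
position: [0.6392, -0.201, 0.241]
ee_rot: [-2.094, -1.671, -0.657]
force: [-0.6, 0.4, 0.0]
width: 1.002
gripper_force: 0.0
```

```bash
python3 prof.py; python3 - <<'E'
from h import *
print(arm.observe()['position'],arm.observe()['force'])
im,w=cloud('top')
for u,v in [(326,240),(247,243)]:
    q=w[v-18:v+18,u-22:u+22].reshape(-1,3);g=im[v-18:v+18,u-22:u+22].reshape(-1,3).astype(int)
    p=q[(q[:,2]>.033)&(q[:,2]<.05)&(g.max(1)<110)]
    print(len(p),np.median(p[:,2]),cv2.minAreaRect(p[:,:2].astype(np.float32)*1000))
a=cv2.imread('pics/top0.png')[100:215,165:235].astype(int);print('shelf diff',np.abs(a-im[100:215,165:235]).max(2).max(),(np.abs(a-im[100:215,165:235]).max(2)>40).sum())
E
```

```text
y  [-36, -33, -30, -27, -24, -21, -18, -15, -12, -9, -6, -3, 0, 3, 6, 9, 12, 15, 18, 21, 24, 27, 30, 33, 36, 39, 42, 45]
a -9 before [93, 89, 82, 72, 68, 68, 66, 68, 68, 68, 67, 67, 70, 78, 97, 113, 121, 107, 84, 71, 72, 82, 94, 102, 106, 108, 110, 111]
     now   [103, 100, 88, 80, 76, 76, 74, 75, 76, 75, 74, 74, 74, 74, 75, 76, 75, 80, 97, 114, 124, 121, 117, 116, 117, 118, 121, 121]
a -4 before [93, 87, 74, 62, 54, 50, 50, 51, 51, 50, 49, 51, 52, 66, 90, 115, 120, 104, 77, 59, 56, 68, 87, 100, 110, 118, 120, 113]
     now   [103, 95, 82, 68, 58, 55, 55, 56, 56, 58, 54, 56, 56, 56, 56, 56, 58, 69, 91, 116, 128, 127, 120, 118, 123, 131, 131, 127]
a 0 before [93, 87, 75, 61, 52, 47, 47, 47, 47, 48, 47, 47, 50, 64, 89, 113, 118, 103, 78, 56, 52, 65, 86, 106, 125, 134, 133, 121]
     now   [102, 95, 82, 66, 58, 51, 52, 54, 53, 51, 52, 52, 53, 53, 52, 53, 56, 66, 88, 114, 128, 126, 118, 122, 136, 147, 143, 131]
a 4 before [94, 87, 74, 60, 50, 47, 47, 48, 48, 47, 48, 49, 52, 63, 88, 112, 117, 103, 78, 59, 53, 65, 85, 106, 121, 129, 127, 119]
     now   [104, 97, 83, 66, 57, 54, 54, 55, 55, 54, 53, 53, 53, 54, 52, 53, 55, 65, 91, 116, 127, 125, 118, 121, 134, 142, 139, 130]
a 9 before [95, 90, 78, 67, 60, 57, 56, 57, 56, 55, 52, 54, 57, 68, 90, 111, 117, 105, 84, 65, 59, 69, 85, 100, 108, 113, 112, 111]
     now   [104, 97, 85, 73, 66, 61, 60, 61, 61, 62, 60, 59, 60, 60, 61, 62, 64, 71, 92, 116, 128, 124, 117, 116, 119, 122, 124, 122]
[ 0.63928335 -0.20041557  0.24115573] [ 1.01989181  0.89448963 -0.488735  ]
191 0.04104251553891336 ((474.1264343261719, -144.56341552734375), (32.75986099243164, 60.23414993286133), 70.41462707519531)
226 0.043715038577655796 ((465.51373291015625, 106.40950012207031), (64.47610473632812, 36.41303634643555), 76.03471374511719)
shelf diff 49 2
```

```bash
python3 -c "
from cell import arm
print(arm.sign_off())"
```

```text
the job is handed in; nothing more can be done
None
```

The job is handed in: the heavier pack (about 0.4 kg) stands upright in the bay and the lighter one is upright on the counter. The switch is pushed to its stop at the steel-dot end with about 5.6 N of sideways push, and the mug, dish and vial look unmoved in the top view.

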